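# Hold the amber resin cell in the filtered light beam

### The job

First hang the blue filter astride the crossbar in front of the lamp, centred over the light beam, and let go of it. Then take the amber cell out of the rack by its two white frosted faces only, never touching its clear amber faces, and hold it upright in the beam between filter and sensor: cell centred on the beam, clear faces square to it, touching nothing but the fingers. Finish while still holding it there, and leave the green cell and the two glue bottles where they stand.

Things in the scene. Friction and masses are not known exactly. Their poses are not given: they have to be found in the camera images.
- light_rig: Light rig fixed to the bench: aluminium plate 100 x 320 x 8 mm with grey lamp at its +y end, black sensor at its -y end, steel crossbar between. Origin: underside centre of the plate. The beam (drawn as a thin pale line) runs along the rig's y, 75 mm above the bench, from lamp lens (y = +99 mm) to sensor (y = -107 mm). Lamp and sensor are 113 mm high or less.
- beam (a point): Point on the axis of the beam, midway between hung filter and sensor, 75 mm above the bench; y along the beam towards the lamp, x level across it, z up. Two white lines across the base plate at y = +/-50 mm from it mark where the cell may be held. Nearer the robot, a fixed grey shaft held in the vice crosses level, left to right, 0.22 m above the bench about 0.36 m ahead of the robot: keep clear of it.
- bar_top (a point): Middle of the top face of the crossbar, straight above the beam and 115 mm above the bench. The bar is square, 10 x 10 mm, runs along x (rig axes), on two 12 mm posts at x = +/-55 mm. Nothing stands above it.
- filter_mid (a point): Window centre of the blue filter, 38 mm above the leaf ends, 40 mm below the bridge's underside, 44 mm below the foot and 76 mm below the top of the orange grip stud (16 x 16 mm, 32 mm tall). x along the leaves' width, y through the leaves, z up. Hung, the bridge rests on the bar, a leaf on either side, and this point lies on the beam's line. Either way round will do.
- filter: The blue filter: a rigid black-framed saddle (inverted U) of two upright leaves 56 mm wide along x, 78 mm high, 3 mm thick, 20 mm clear between them along y, joined by a 4 mm bridge with a grip stud on top. It stands loose on the bench on its leaf ends, open side down; origin at the centre between those ends. About 60 g.
- amber_mid (a point): Centre of the amber cell, 35 mm above its foot. Upright glass cell 20 x 20 x 64 mm with a 14 x 14 x 6 mm black cap on top (70 mm in all). The faces across its x axis are white frosted plates, 17 mm wide, 20 mm apart over the outsides; those across its y axis are clear amber glass, 20 mm apart, not to be touched. About 55 g.
- amber: The whole amber cell; origin at the centre of its foot.
- amber_glass: The clear amber glass of the amber cell, fixed in it; origin at the centre of the cell's foot, axes as the cell.
- green_mid (a point): Centre of the green cell, the same size and shape with green glass, in the other pocket; leave it alone.
- rack: White rack fixed to the bench, 56 x 140 x 25 mm, with two round pockets 31 mm wide and 18 mm deep at y = +/-45 mm of its centre; origin at the centre of its underside. The cells stand in the pockets with their feet 7 mm above the bench, turned up to 0.45 rad either way against the rack; which cell is in which pocket varies.
- glue_blue: Small blue glue bottle, 27 mm wide, 60 mm tall, loose; leave it alone. Origin at its foot.
- glue_white: Small white glue bottle, 27 mm wide, 55 mm tall, loose; leave it alone. Origin at its foot.

How it is judged:
On the way, in this order (a step that is already met when the one before it is completed fails the run):
1. the filter hangs astride the crossbar, centred on the beam, released (x of filter_mid in the frame of bar_top between -0.015 and 0.015 m and y of filter_mid in the frame of bar_top between -0.009 and 0.009 m and z of filter_mid in the frame of bar_top between -0.045 and -0.036 m and angle between filter_mid's own z axis and vertical below 0.12 rad and contact force between the fingers and filter below 0.05 N and contact force between filter and light_rig above 0.1 N and linear speed of filter below 0.03 m/s), for 0.3 s.
2. the amber cell is held by its frosted faces, clear of the rack (contact force between the fingers and amber above 1 N and contact force between the fingers and amber_glass below 0.1 N and height (world z) of amber above 0.03 m and contact force between amber and rack below 0.05 N), for 0.2 s.
At the end, for the whole second after the job is handed in: Filter free on the bar, upright, within 15 mm of centre. Amber cell still, held by frosted faces, touching nothing else, within 7 mm of the beam sideways, 15 mm in height, 55 mm along it, upright and square within 8 degrees. Green cell and bottles within 15 mm of their places (all of step 1 and x of amber_mid in the frame of beam between -0.007 and 0.007 m and y of amber_mid in the frame of beam between -0.055 and 0.055 m and z of amber_mid in the frame of beam between -0.015 and 0.015 m and angle between amber_mid's own z axis and vertical below 0.14 rad and angle between the y axis of amber_mid and the y axis of beam, either way round below 0.14 rad and contact force between the fingers and amber above 1 N and contact force between the fingers and amber_glass below 0.1 N and contact force between amber and light_rig below 0.05 N and contact force between amber and filter below 0.05 N and linear speed of amber below 0.02 m/s and angular speed of amber below 0.2 rad/s and distance of each of green_mid, glue_blue, glue_white from where it was at the start of the episode below 0.015 m); the arm keeps its last pose, push and grip.
It fails at once if the fingers touch the clear amber faces (contact force between the fingers and amber_glass above 0.5 N).
It fails at once if the green cell or a glue bottle is displaced by more than 15 mm (distance of any of green_mid, glue_blue, glue_white from where it was at the start of the episode above 0.015 m).
It also fails if it takes over 58 s, if anything falls off the work surface, if the arm or the gripper's body presses on something with over 40 N, if the wrist force passes 120 N, or if a joint passes its speed limit or range.

### The arm

A 6-joint arm with a two-finger parallel gripper is mounted at the origin on a cart in front of the work surface, level with it; the furniture and walls round the work are solid. World frame = base frame: x ahead of the robot, y to its left, z up, the work surface at z = 0. Lengths are in m, angles in rad, forces in N, time in s.
With the tool pointing down it reaches from about 0.325 to 0.925 m from the base axis. Payload 3.1 kg.
Tool frame: the origin (TCP) lies midway between the tips of the shut fingers; the grasp point (between the pads) lies 19 mm behind it (manip.grasp_offset is the x of the grasp point in the tool frame, in m); x points along the fingers, y is the direction in which the jaws open and shut, and the axes are right-handed (so a half turn about x gives the same grasp; the last joint's range is limited). The gripper opens to 85 mm and grips with 20 to 120 N. Pads are 22 mm wide; open, the fingers measure 114 mm over their backs; the gripper's body (76 mm by 85 mm) begins 54 mm behind the grasp point. The pads swing forward as they close: fully open they stand 13 mm farther back than shut.
Start: joints at [-1.416, 0.217, 1.613, -0, 1.311, -0.112], TCP at [0.165, -0.603, 0.231] pointing down, gripper open.
Joint ranges: [-2.75, 2.75], [-0.78, 2.1], [0.31, 2.55], [-1.13, 4.27], [0.13, 2.63], [-2.58, 2.58]. Speed limits (rad/s): [2.79, 2.79, 3.14, 3.14, 3.14, 3.14].

### API

Orientations are given as a unit quaternion [w, x, y, z].
In Python, from bench import sensors, snapshot, manip gives the robot as it stands. The module is installed in compiled form; this text tells all that it offers.
- The arm moves only by the tool carry_out, never from a script. Its arguments are lists of equal length, an entry for each row: "delta_pos": the shift along the tool's x, y, z in cm, a list of three; "spin": the turn about the tool's x in degrees; "fingers": the gripper command: -1 is fully open, 1 is shut, values between are in proportion. In form: {"delta_pos": [[dx, dy, dz], ...], "spin": [spin, ...], "fingers": [fingers, ...]}. A call has 1 to 12 rows; each row is the pose to reach, as a shift and turn from the pose commanded when the call began, along the tool's axes at that moment; what a row does not reach only later rows make up. A row lasts 1/12 s, in which the tool goes at most 41.7 mm and 7.16 degrees, less where a joint would pass 70% of its speed; a pose out of reach is approached as far as the arm can. A call with a gripper value outside its range is refused whole. The fingers move at their own pace and stop on an object; "squeeze" is the grip in N (left out, the last holds). Time passes only in rows, so rows that repeat a pose let the fingers close. It gives the time, the measured TCP pose, the force and the opening at its end, in the units of the state.
- sensors.read_state(): the state, without advancing time (a new reading comes with each control period).
- snapshot(name): name is "side" or "top"; returns a dict with "image" (420x560x3 uint8, red, green, blue), "z_map" (420x560 float32, m along the optical axis (not along the pixel's ray), 0 where there is no reading), "intrinsics" (3x3 intrinsics, pixels), "extrinsics" (4x4, takes a point from camera to world coordinates). Camera axes: x right, y up, looking along -z (the intrinsics and any distortion apply to the point x, -y, -z); pixel columns grow to the right and rows downward; lengths in m; the calibration is good to about 2 mm. A picture is of the moment at which its call begins.
- manip.close_job(): hands the job in, once; it reports no verdict.
The state is a dict: "time_s": time; "q": joint angles; "qvel": joint speeds; "joint_efforts": joint torques, N m; "ee_pos": TCP position; "eef_rot": TCP orientation; "contact_force": force on the tool from outside, world axes, zero at the start; "wrist_torque": the same for the moment, N m; "finger_gap": finger opening in m.
Only numpy, scipy, OpenCV 4.12 (cv2) and the standard library are available. Lean on these libraries where they do the work, as an engineer would, in place of code of your own. Each camera call takes 0.05 s, during which the arm holds its last target. There are 200 camera calls.

## Working session

There is one attempt and no reset: what is moved stays moved. The work goes in short steps, Python scripts to look and compute and a tool call to move; the robot and the scene stay as the last step left them, time stands still between calls to the robot, and variables do not carry over. Pictures are saved under pics/ and viewed, about 8 in all and at most 12, crops included, and the job is handed in when it is done.

Besides the shell and the picture viewer there is one more tool, called after "Call:" as name(argument=value, ...), one argument or row to a line, values as JSON. carry_out: Moves the arm, as the interface text tells. Its arguments: {"type":"object","properties":{"delta_pos":{"type":"array","items":{"type":"array","items":{"type":"number"}}},"spin":{"type":"array","items":{"type":"number"}},"fingers":{"type":"array","items":{"type":"number"}},"squeeze":{"type":"number"}},"required":["delta_pos","spin","fingers"]}

```bash
mkdir -p pics
cat > h.py <<'E'
import numpy as np,cv2
from bench import sensors,snapshot,manip
def snap(n,f=None):
    s=snapshot(n)
    if f: cv2.imwrite('pics/'+f,s['image'][:,:,::-1])
    return s
def ray(s,u,v):
    K=s['intrinsics'];E=s['extrinsics']
    d=np.array([(u-K[0,2])/K[0,0],-(v-K[1,2])/K[1,1],-1.])
    return E[:3,3],E[:3,:3]@d
def onz(s,u,v,z):
    o,d=ray(s,u,v);return o+d*(z-o[2])/d[2]
def cloud(s):
    K=s['intrinsics'];E=s['extrinsics'];z=s['z_map']
    v,u=np.mgrid[:z.shape[0],:z.shape[1]]
    P=np.stack([(u-K[0,2])/K[0,0]*z,-(v-K[1,2])/K[1,1]*z,-z],-1)
    return P@E[:3,:3].T+E[:3,3]
E
python3 - <<'E'
from h import *
for n in('side','top'):
    s=snap(n,n+'1.png');print(n,s['intrinsics'].round(1).tolist(),s['extrinsics'].round(3).tolist(),(s['z_map']>0).mean())
    np.savez(n+'1.npz',**s)
st=sensors.read_state();print(st,manip.grasp_offset)
E
```

```text
side [[422.3, 0.0, 276.8], [0.0, 422.3, 206.8], [0.0, 0.0, 1.0]] [[0.991, 0.082, -0.102, 0.512], [-0.131, 0.578, -0.805, -0.799], [-0.007, 0.812, 0.584, 0.644], [0.0, 0.0, 0.0, 1.0]] 0.9953103741496598
top [[461.6, 0.0, 276.9], [0.0, 461.6, 209.6], [0.0, 0.0, 1.0]] [[-0.048, 0.977, -0.21, 0.377], [-0.999, -0.046, 0.015, -0.004], [0.005, 0.21, 0.978, 1.153], [0.0, 0.0, 0.0, 1.0]] 0.9960034013605442
{'time_s': 0.1, 'q': array([-1.41619219e+00,  2.17721490e-01,  1.61480828e+00, -1.87601692e-05,
        1.31130323e+00, -1.12223928e-01]), 'qvel': array([-5.03123572e-04, -2.11213601e-03, -2.05316414e-03, -8.64903189e-04,
       -8.12801853e-05, -3.15824917e-04]), 'joint_efforts': array([-6.77920852e-04, -3.98074543e+01, -3.04972923e+01, -1.99268670e-04,
        4.21121615e-03, -7.65101987e-06]), 'ee_pos': array([ 0.16468069, -0.60213398,  0.23005425]), 'eef_rot': array([-0.09326822, -0.70079925, -0.09485176,  0.70084563]), 'contact_force': array([-0.32626289, -0.08883522, -0.83773439]), 'wrist_torque': array([-0.01710791,  0.0206247 , -0.01276129]), 'finger_gap': 0.08507640508092687} -0.0187
```

View pics/top1.png

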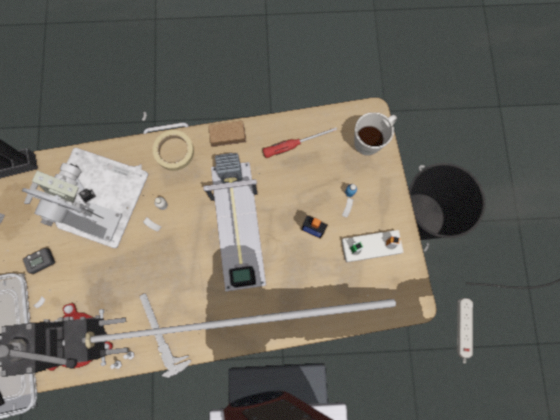

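View pics/side1.png

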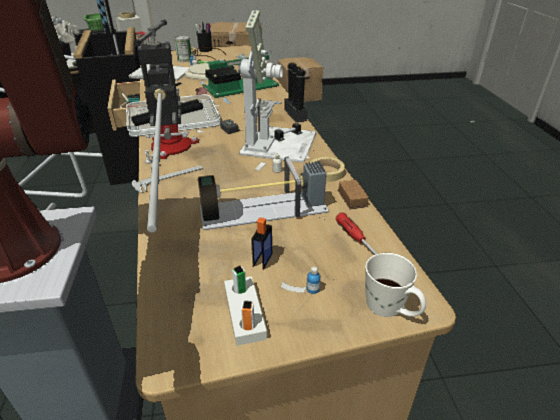

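Run:
```python
from h import *
t=cv2.imread('pics/top1.png');s=cv2.imread('pics/side1.png')
R=lambda i,x,y,w,h,k:cv2.resize(i[y:y+h,x:x+w],(w*k,h*k),interpolation=cv2.INTER_CUBIC)
a=R(t,290,175,130,100,6)[:, :780]
cv2.imwrite('pics/c1.png',a)
b=R(s,215,205,110,150,4);c=R(t,195,145,80,150,4)
cv2.imwrite('pics/c2.png',np.hstack([b,c]))
T=dict(np.load('top1.npz'));S=dict(np.load('side1.npz'))
for n,D in(('top',T),('side',S)):
    C=cloud(D);hsv=cv2.cvtColor(D['image'],cv2.COLOR_RGB2HSV)
    om=cv2.inRange(hsv,(3,140,90),(22,255,255))
    k,l,st,ce=cv2.connectedComponentsWithStats(om)
    for i in range(1,k):
        if 8<st[i,4]<400:
            p=C[l==i]; print(n,'orange',st[i],ce[i].round(1),np.median(p,0).round(3),'zmax',p[:,2].max().round(3), 'p(.114)',onz(D,*ce[i],.114).round(3))
    # things by height
    for lo,hi in((.105,.125),(.075,.09),(.06,.1),(.018,.032),(.04,.065)):
        m=((C[...,2]>lo)&(C[...,2]<hi)&(C[...,0]>.35)&(C[...,0]<.8)&(C[...,1]>-.5)&(C[...,1]<.35)).astype(np.uint8)
        k,l,st,ce=cv2.connectedComponentsWithStats(m)
        for i in range(1,k):
            if st[i,4]>7:
                p=C[l==i];r=cv2.minAreaRect(p[:,:2].astype(np.float32)*1000)
                print(n,lo,hi,'px',ce[i].round(),st[i,4],'z',np.median(p[:,2]).round(3),'rect',[np.round(q,1) for q in r])
```

```text
top orange [312 218   9  10  67] [315.7 222.6] [ 0.566 -0.107  0.113] zmax 1.153 p(.114) [ 0.565 -0.107  0.114]
top orange [387 237   7   7  29] [390.2 240. ] [ 0.523 -0.286  0.068] zmax 1.153 p(.114) [ 0.517 -0.274  0.114]
top 0.105 0.125 px [227. 162.] 412 z 0.11 rect [array([721.5,  92.7]), array([45.2, 55.8]), np.float64(5.7)]
top 0.105 0.125 px [229. 185.] 277 z 0.115 rect [array([664.1,  87.8]), array([ 12.4, 123.9]), np.float64(5.6)]
top 0.105 0.125 px [316. 222.] 50 z 0.114 rect [array([ 567.9, -107.6]), array([14.3, 15.9]), np.float64(60.2)]
top 0.105 0.125 px [241. 275.] 405 z 0.109 rect [array([454.6,  68.3]), array([39.4, 55.7]), np.float64(5.4)]
top 0.075 0.09 px [389. 133.] 19 z 0.082 rect [array([ 785. , -306.6]), array([ 4.3, 26.6]), np.float64(82.3)]
top 0.075 0.09 px [365. 145.] 51 z 0.082 rect [array([ 760.3, -244.7]), array([67.7, 16.7]), np.float64(57.8)]
top 0.075 0.09 px [230. 177.] 80 z 0.084 rect [array([693.2,  87.7]), array([24.8, 54.9]), np.float64(14.1)]
top 0.075 0.09 px [254. 187.] 8 z 0.08 rect [array([664.2,  31.7]), array([1.4, 9.4]), np.float64(9.3)
[... 8939 characters left out ...]
2.8]), np.float64(62.5)]
side 0.04 0.065 px [254. 246.] 57 z 0.05 rect [array([ 553.2, -110.2]), array([39.9,  3.7]), np.float64(59.6)]
side 0.04 0.065 px [313. 274.] 132 z 0.047 rect [array([ 657.3, -212.5]), array([19.9, 24.1]), np.float64(59.7)]
side 0.04 0.065 px [378. 271.] 154 z 0.053 rect [array([ 780.6, -229. ]), array([38. ,  8.1]), np.float64(10.3)]
side 0.04 0.065 px [239. 280.] 121 z 0.053 rect [array([ 509.6, -212.7]), array([14.6, 26.5]), np.float64(75.3)]
side 0.04 0.065 px [382. 298.] 304 z 0.053 rect [array([ 767.8, -289.6]), array([20.8, 70.6]), np.float64(48.2)]
side 0.04 0.065 px [247. 316.] 120 z 0.053 rect [array([ 523.8, -301.3]), array([25.9, 13.6]), np.float64(25.6)]
```

View pics/c1.png

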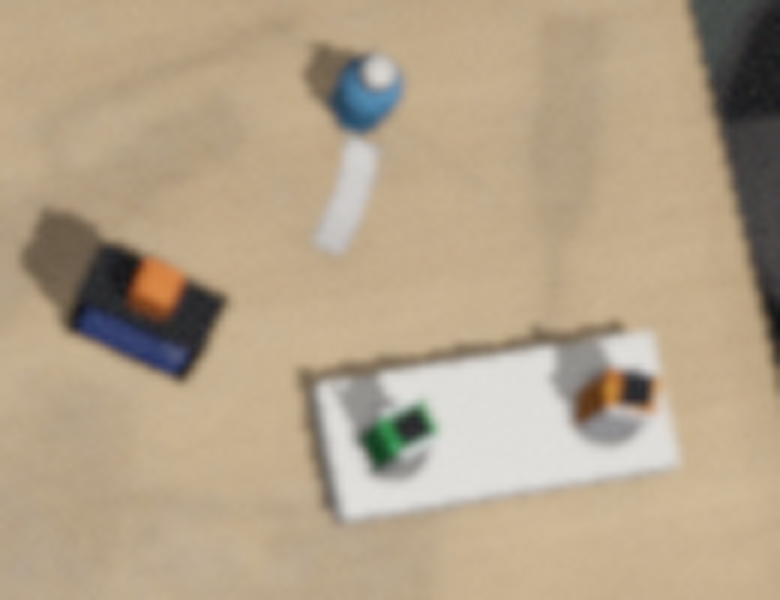

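View pics/c2.png

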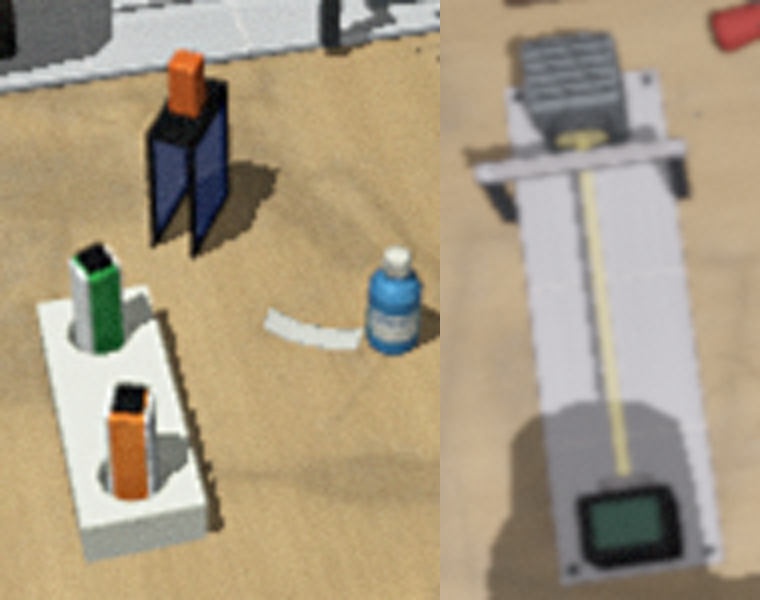

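```bash
cat >> h.py <<'E'
from scipy.spatial.transform import Rotation as Ro
def Rt(st=None):
    st=st or sensors.read_state();return Ro.from_quat(np.roll(st['eef_rot'],-1)).as_matrix()
def delta(p,jaw=None):
    "cm shift in tool axes to world TCP p, and spin (deg) so that tool y points along world yaw jaw (mod 180)"
    st=sensors.read_state();R=Rt(st);d=R.T@(np.array(p)-st['ee_pos'])*100
    yaw=np.degrees(np.arctan2(R[1,1],R[0,1]))
    out=dict(d=d.round(2),yaw=yaw.round(2),q=st['q'].round(2))
    if jaw is not None:
        dy=(jaw-yaw+90)%180-90; out['spin']=round(-dy,2) # tool x down
    return out
E
python3 - <<'E'
from h import *
print(Rt().round(3))
print(delta([.567,-.108,.25],62.2),delta([.567,-.108,.25],152.2))
for n in('top','side'):
    D=dict(np.load(n+'1.npz'));C=cloud(D);hsv=cv2.cvtColor(D['image'],cv2.COLOR_RGB2HSV)
    near=(np.hypot(C[...,0]-.522,C[...,1]+.296)<.022)
    for nm,sel in(('amber',hsv[...,1]>110),('white',hsv[...,1]<70)):
        m=near&sel&(C[...,2]>.034)&(C[...,2]<.068);p=C[m][:,:2]
        if len(p)<8: print(n,nm,len(p));continue
        vx,vy,x0,y0=cv2.fitLine(p.astype(np.float32)*1000,cv2.DIST_HUBER,0,.01,.01).ravel()
        r=(p*1000-[x0,y0])@[-vy,vx];print(n,nm,len(p),'ang',np.degrees(np.arctan2(vy,vx)).round(1),'at',x0.round(1),y0.round(1),'rms',r.std().round(2))
    m=near&(C[...,2]>.066)&(C[...,2]<.073);p=C[m]
    print('shoulder',len(p),cv2.minAreaRect(p[:,:2].astype(np.float32)*1000))
    for s in(-.25,0.,.25):
        m=(C[...,2]>.19)&(C[...,2]<.24)&(abs(C[...,1]-s)<.02)&(C[...,0]>.25)&(C[...,0]<.5);p=C[m]
        if len(p):print('shaft y',s,np.median(p,0).round(3),p[:,2].max().round(3))
    m=(C[...,2]>.19)&(C[...,2]<.24)&(C[...,0]>.25)&(C[...,0]<.5);print('ymin',C[m][:,1].min())
E
```

```text
[[-0.     0.264 -0.965]
 [ 0.002 -0.965 -0.264]
 [-1.    -0.002 -0.   ]]
{'d': array([ -1.9 , -37.06, -51.84]), 'yaw': np.float64(-74.71), 'q': array([-1.42,  0.22,  1.61, -0.  ,  1.31, -0.11]), 'spin': np.float64(43.09)} {'d': array([ -1.9 , -37.06, -51.84]), 'yaw': np.float64(-74.71), 'q': array([-1.42,  0.22,  1.61, -0.  ,  1.31, -0.11]), 'spin': np.float64(-46.91)}
top amber 18 ang -12.3 at 523.9 -285.6 rms 0.29
top white 25 ang 74.8 at 513.8 -293.0 rms 5.84
shoulder 26 ((523.412353515625, -295.460693359375), (19.701255798339844, 20.451478958129883), 76.06944274902344)
shaft y -0.25 [ 0.379 -0.235  0.223] 0.228
shaft y 0.0 [ 0.362 -0.     0.223] 0.228
shaft y 0.25 [0.344 0.25  0.221] 0.227
ymin -0.24090944714358695
side amber 106 ang -13.0 at 519.1 -305.2 rms 0.74
side white 47 ang 1.5 at 521.4 -302.1 rms 4.82
shoulder 66 ((521.0097045898438, -296.6292419433594), (20.69900894165039, 19.730037689208984), 75.96066284179688)
shaft y -0.25 [ 0.378 -0.24   0.221] 0.226
shaft y 0.0 [ 0.362 -0.001  0.224] 0.226
shaft y 0.25 [0.344 0.248 0.224] 0.226
ymin -0.2439052626084025
```

Call:
carry_out(
  delta_pos=[
    [-4, 0, 0],
    [-8, -2, -3],
    [-8, -5, -7],
    [-8, -8, -11],
    [-8, -11, -15],
    [-8, -14, -19],
    [-8, -17, -23.5],
    [-8, -20, -28],
    [-8, -23, -32],
    [-8, -26, -36.4],
    [-8, -29, -40.6],
    [-8, -32, -44.8],
  ],
  spin=[0, 4, 8, 12, 16, 20, 24, 28, 32, 36, 40, 43.1],
  fingers=[-1, -1, -1, -1, -1, -1, -1, -1, -1, -1, -1, -1],
)

```text
time_s: 1.1
ee_pos: [0.4456, -0.2564, 0.3109]
eef_rot: [0.171, -0.686, 0.171, 0.686]
contact_force: [-0.4, 0.0, 0.2]
finger_gap: 0.0851
```

```bash
python3 -c "
from h import *
print(delta([.5667,-.108,.19],62.2),sensors.read_state()['ee_pos'],Rt().round(3).tolist())"
```

```text
{'d': array([ 12.09, -18.79,  -3.73]), 'yaw': np.float64(-118.0), 'q': array([-0.66, -0.08,  1.78, -0.  ,  1.44,  1.4 ]), 'spin': np.float64(-0.2)} [ 0.44557195 -0.25642036  0.31090657] [[-0.0, -0.47, -0.883], [0.0, -0.883, 0.47], [-1.0, -0.0, 0.0]]
```

Call:
carry_out(
  delta_pos=[
    [0, -4, -1],
    [0, -8, -2],
    [0, -12, -3],
    [2, -15, -3.5],
    [5, -17, -3.7],
    [8, -18, -3.7],
    [10, -18.4, -3.7],
    [10, -18.4, -3.7],
    [10, -18.4, -3.7],
    [10, -18.4, -3.7],
  ],
  spin=[0, 0, 0, 0, 0, 0, 0, 0, 0, 0],
  fingers=[-1, -1, -1, -1, -1, -1, -0.4, -0.4, -0.4, -0.4],
)

```text
time_s: 1.93
ee_pos: [0.5641, -0.1136, 0.2126]
eef_rot: [-0.17, 0.687, -0.17, -0.686]
contact_force: [0.0, 0.0, -0.3]
finger_gap: 0.0598
```

Run:
```python
from h import *
print(delta([.5667,-.1085,.088],62.2),sensors.read_state()['ee_pos'])
s=snap('side','s2.png');t=snap('top','t2.png')
R=lambda i,x,y,w,h,k:cv2.resize(i[y:y+h,x:x+w,::-1],(w*k,h*k),interpolation=cv2.INTER_CUBIC)
cv2.imwrite('pics/c3.png',np.hstack([R(s['image'],120,60,250,220,2),R(t['image'],250,150,150,220,2)]))
```

```text
{'d': array([12.46, -0.57,  0.03]), 'yaw': np.float64(-117.83), 'q': array([-0.32,  0.13,  1.75, -0.  ,  1.26,  1.74]), 'spin': np.float64(-0.03)} [ 0.56408977 -0.11359733  0.21259172]
```

View pics/c3.png

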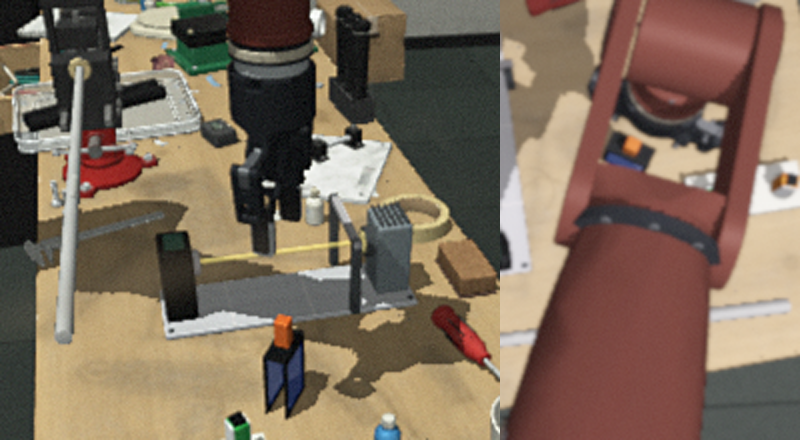

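Call:
carry_out(
  delta_pos=[
    [2, -0.5, 0],
    [4, -0.5, 0],
    [6, -0.5, 0],
    [8, -0.5, 0],
    [8, -0.5, 0],
    [8, -0.5, 0],
  ],
  spin=[0, 0, 0, 0, 0, 0],
  fingers=[-0.4, -0.4, -0.4, -0.4, -0.4, -0.4],
)

```text
time_s: 2.53
ee_pos: [0.5657, -0.1091, 0.1318]
eef_rot: [0.17, -0.686, 0.17, 0.686]
contact_force: [-0.2, -1.4, -0.1]
finger_gap: 0.0595
```

Run:
```python
from h import *
print(delta([.5667,-.1085,.085],62.2),sensors.read_state()['ee_pos'])
```

```text
{'d': array([ 4.68, -0.1 , -0.06]), 'yaw': np.float64(-117.86), 'q': array([-0.31,  0.22,  1.81, -0.  ,  1.11,  1.74]), 'spin': np.float64(-0.06)} [ 0.56568675 -0.10906913  0.13177776]
```

Call:
carry_out(
  delta_pos=[
    [1.5, -0.1, 0],
    [3, -0.1, 0],
    [4.6, -0.1, 0],
    [4.7, -0.1, 0],
    [4.7, -0.1, 0],
    [4.7, -0.1, 0],
    [4.7, -0.1, 0],
    [4.7, -0.1, 0],
    [4.7, -0.1, 0],
    [4.7, -0.1, 0],
    [4.7, -0.1, 0],
  ],
  spin=[0, 0, 0, 0, 0, 0, 0, 0, 0, 0, 0],
  fingers=[-0.4, -0.4, -0.4, -0.4, 1, 1, 1, 1, 1, 1, 1],
  squeeze=50,
)

```text
time_s: 3.45
ee_pos: [0.5679, -0.1082, 0.0863]
eef_rot: [-0.17, 0.688, -0.17, -0.685]
contact_force: [-0.8, -0.4, 5.9]
finger_gap: 0.0153
```

Run:
```python
from h import *
print(delta([.5667,-.1085,.085],62.2),sensors.read_state()['ee_pos'])
s=snap('side');C=cloud(s)
R=lambda i,x,y,w,h,k:cv2.resize(i[y:y+h,x:x+w,::-1],(w*k,h*k),interpolation=cv2.INTER_CUBIC)
cv2.imwrite('pics/c4.png',R(s['image'],200,130,120,140,4))
```

```text
{'d': array([0.13, 0.08, 0.09]), 'yaw': np.float64(-117.81), 'q': array([-0.31,  0.28,  1.83, -0.  ,  1.03,  1.75]), 'spin': np.float64(-0.01)} [ 0.56786774 -0.108188    0.08630006]
```

View pics/c4.png

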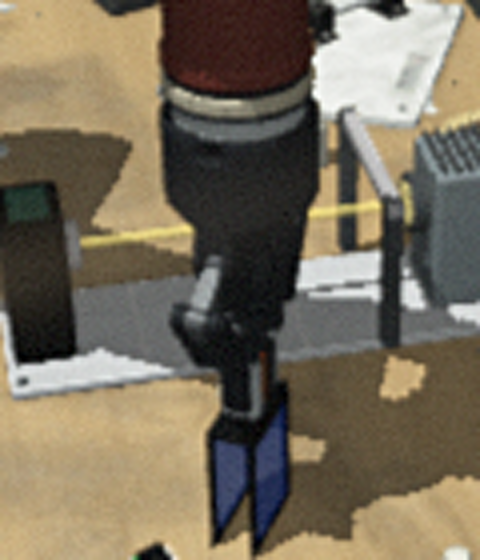

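Call:
carry_out(
  delta_pos=[
    [-2.5, 0, 0],
    [-5, 0, 0],
    [-8, 0, 0],
    [-11, 0, 0],
    [-14, 0, 0],
    [-15, -3, 0],
    [-15, -6, 0.1],
    [-15, -9, 0.2],
    [-15, -12, 0.3],
    [-15, -15, 0.4],
    [-15, -18, 0.5],
    [-15, -21.5, 0.6],
  ],
  spin=[0, 0, 0, 0, 0, -5, -10, -15, -20, -25, -30, -33.2],
  fingers=[1, 1, 1, 1, 1, 1, 1, 1, 1, 1, 1, 1],
)

```text
time_s: 4.5
ee_pos: [0.6611, 0.0861, 0.2336]
eef_rot: [-0.035, -0.706, -0.034, 0.707]
contact_force: [-0.4, -0.1, -0.4]
finger_gap: 0.0151
```

Call:
carry_out(
  delta_pos=[
    [0, 0, 0],
    [0, 0, 0],
    [0, 0, 0],
  ],
  spin=[0, 0, 0],
  fingers=[1, 1, 1],
)

```text
time_s: 4.75
ee_pos: [0.6607, 0.0852, 0.2335]
eef_rot: [-0.034, -0.706, -0.033, 0.707]
contact_force: [-0.3, -0.9, -1.2]
finger_gap: 0.0148
```

```bash
cat > fm.py <<'E'
from h import *
st=sensors.read_state();p=st['ee_pos'];print(delta([.6637,.0876,p[2]],-84.6),p)
for n in('side','top'):
    s=snap(n);C=cloud(s)
    cv2.imwrite('pics/f_%s_%.1f.png'%(n,st['time_s']),s['image'][:,:,::-1])
    near=np.hypot(C[...,0]-p[0],C[...,1]-p[1])<.045
    for lo,hi in((-.012,.006),(-.075,-.012)):
        m=near&(C[...,2]>p[2]+lo)&(C[...,2]<p[2]+hi);q=C[m]
        if len(q)>20:
            print(n,lo,len(q),'zmed',np.median(q[:,2]).round(4),'zmin',q[:,2].min().round(4),[np.round(a,1) for a in cv2.minAreaRect(q[:,:2].astype(np.float32)*1000)])
E
python3 fm.py
```

```text
{'d': array([-0.  , -0.21, -0.32]), 'yaw': np.float64(-84.6), 'q': array([ 0.02,  0.3 ,  1.51, -0.  ,  1.34,  1.5 ]), 'spin': np.float64(0.0)} [0.66068164 0.08517869 0.23347178]
side -0.012 123 zmed 0.2303 zmin 0.2216 [array([659.4,  83.2]), array([26.1, 55.7]), np.float64(5.1)]
side -0.075 326 zmed 0.1878 zmin 0.1586 [array([658.8,  84.9]), array([26.5, 59. ]), np.float64(6.2)]
```

Call:
carry_out(
  delta_pos=[
    [0.5, -0.3, -0.35],
    [1.5, -0.3, -0.35],
    [2.5, -0.3, -0.35],
    [2.5, -0.3, -0.35],
    [2.5, -0.3, -0.35],
    [2.5, -0.3, -0.35],
  ],
  spin=[0, 0, 0, 0, 0, 0],
  fingers=[1, 1, 1, 1, 1, 1],
)

```text
time_s: 5.35
ee_pos: [0.6642, 0.0884, 0.2087]
eef_rot: [-0.033, -0.706, -0.033, 0.707]
contact_force: [0.1, 0.1, -0.2]
finger_gap: 0.0151
```

```bash
python3 fm.py;python3 -c "
import cv2,glob
f=sorted(glob.glob('pics/f_side*'))[-1];i=cv2.imread(f)[80:220,220:360];cv2.imwrite('pics/c5.png',cv2.resize(i,None,fx=4,fy=4,interpolation=cv2.INTER_CUBIC))"
```

```text
{'d': array([0.  , 0.08, 0.06]), 'yaw': np.float64(-84.63), 'q': array([ 0.03,  0.33,  1.52, -0.  ,  1.3 ,  1.5 ]), 'spin': np.float64(-0.03)} [0.66424461 0.0884182  0.20872595]
side -0.012 126 zmed 0.2055 zmin 0.1969 [array([662.6,  87.2]), array([26.1, 58.3]), np.float64(7.3)]
side -0.075 294 zmed 0.1634 zmin 0.1337 [array([662.8,  85.8]), array([25.8, 57.4]), np.float64(5.4)]
```

View pics/c5.png

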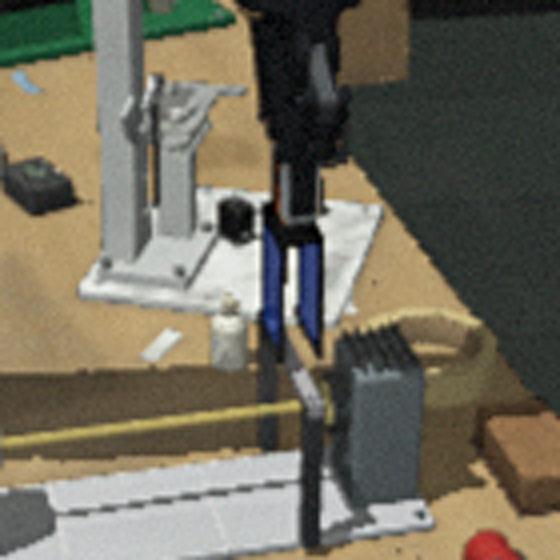

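Call:
carry_out(
  delta_pos=[
    [1, 0, 0],
    [2, 0, 0],
    [3, 0, 0],
    [4, 0, 0],
    [5, 0, 0],
    [6, 0, 0],
    [7, 0, 0],
    [7.7, 0, 0],
    [8.2, 0, 0],
    [8.5, 0, 0],
    [8.6, 0, 0],
    [8.6, 0, 0],
  ],
  spin=[0, 0, 0, 0, 0, 0, 0, 0, 0, 0, 0, 0],
  fingers=[1, 1, 1, 1, 1, 1, 1, 1, 1, 1, 1, 1],
)

```text
time_s: 6.45
ee_pos: [0.6649, 0.0886, 0.1236]
eef_rot: [0.033, 0.707, 0.033, -0.706]
contact_force: [-0.0, -0.1, -0.8]
finger_gap: 0.0151
```

```bash
python3 fm.py
```

```text
{'d': array([-0.  ,  0.09,  0.13]), 'yaw': np.float64(-84.61), 'q': array([0.03, 0.41, 1.58, 0.  , 1.15, 1.5 ]), 'spin': np.float64(-0.01)} [0.66486819 0.08864543 0.12362375]
side -0.012 159 zmed 0.1197 zmin 0.1117 [array([677.6,  88.6]), array([54.9, 87.6]), np.float64(4.6)]
side -0.075 394 zmed 0.0836 zmin 0.0488 [array([666.7,  85.6]), array([86.9, 65.3]), np.float64(21.7)]
```

Call:
carry_out(
  delta_pos=[
    [0.1, 0, 0],
    [0.15, 0, 0],
    [0.15, 0, 0],
    [0.15, 0, 0],
    [0.15, 0, 0],
    [0.15, 0, 0],
    [0.15, 0, 0],
    [0.15, 0, 0],
    [0.15, 0, 0],
  ],
  spin=[0, 0, 0, 0, 0, 0, 0, 0, 0],
  fingers=[1, 1, 1, 0.4, 0, -0.4, -0.4, -0.4, -0.4],
)

```text
time_s: 7.3
ee_pos: [0.6644, 0.0886, 0.1215]
eef_rot: [-0.033, -0.706, -0.033, 0.706]
contact_force: [-1.2, 0.1, -0.4]
finger_gap: 0.0596
```

Call:
carry_out(
  delta_pos=[
    [-1, 0, 0],
    [-2, 0, 0],
    [-4, 0, 0],
    [-6, 0, 0],
    [-8, 0, 0],
    [-10, 0, 0],
    [-12, 0, 0],
    [-12, 0, 3],
    [-12, 0, 6],
    [-12, 0, 9],
  ],
  spin=[0, 0, 0, 0, 0, 0, 0, 0, 0, 0],
  fingers=[-0.4, -0.4, -0.4, -0.4, -0.4, -0.4, -0.4, -0.4, -0.4, -0.4],
)

```text
time_s: 8.13
ee_pos: [0.575, 0.0801, 0.2441]
eef_rot: [0.033, 0.708, 0.033, -0.705]
contact_force: [0.0, 0.4, -0.0]
finger_gap: 0.0598
```

Run:
```python
from h import *
st=sensors.read_state();print(st['ee_pos'],delta([.523,-.296,.25],-13))
s=snap('side','s6.png');C=cloud(s)
for lo,hi in((.117,.128),(.14,.155)):
    m=(C[...,2]>lo)&(C[...,2]<hi)&(abs(C[...,0]-.663)<.025)&(abs(C[...,1]-.087)<.05);p=C[m]
    print(len(p),np.median(p,0).round(4) if len(p) else 0,cv2.minAreaRect(p[:,:2].astype(np.float32)*1000) if len(p)>3 else 0)
i=s['image'][100:240,200:370,::-1];cv2.imwrite('pics/c6.png',cv2.resize(i,None,fx=4,fy=4,interpolation=cv2.INTER_CUBIC))
```

```text
[0.57498432 0.08006905 0.24410128] {'d': array([-0.61, 36.95,  8.7 ]), 'yaw': np.float64(-84.61), 'q': array([0.02, 0.11, 1.71, 0.  , 1.32, 1.49]), 'spin': np.float64(-71.61)}
111 [0.6619 0.0787 0.12  ] ((663.8509521484375, 87.59591674804688), (26.255077362060547, 95.62239074707031), 5.489978790283203)
54 [0.6638 0.083  0.1485] ((663.0589599609375, 87.47482299804688), (15.978736877441406, 17.41840362548828), 11.136323928833008)
```

View pics/c6.png

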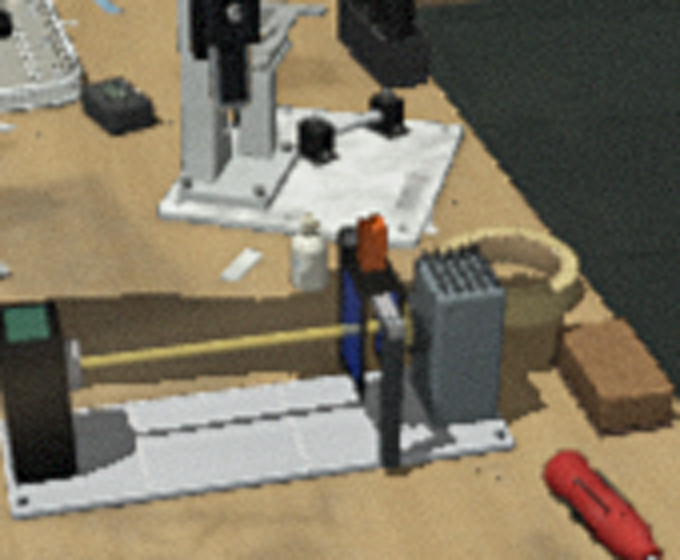

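Call:
carry_out(
  delta_pos=[
    [-0.6, 2, 0.5],
    [-0.6, 5, 1],
    [-0.6, 8, 2],
    [-0.6, 11.5, 3],
    [-0.6, 15, 4],
    [-0.6, 18.5, 5],
    [-0.6, 22, 6],
    [-0.6, 25.5, 7],
    [-0.6, 29, 8],
    [-0.6, 32.5, 8.7],
    [-0.6, 35.5, 8.7],
    [-0.6, 37, 8.7],
  ],
  spin=[-6, -12, -18, -24, -30, -36, -42, -48, -54, -60, -66, -71.6],
  fingers=[-0.4, -0.4, -0.4, -0.4, -0.4, -0.4, -0.4, -0.4, -0.4, -0.4, -0.4, -0.4],
)

```text
time_s: 9.18
ee_pos: [0.523, -0.3006, 0.2497]
eef_rot: [-0.442, -0.553, -0.439, 0.553]
contact_force: [-0.4, 0.0, 0.1]
finger_gap: 0.0595
```

Call:
carry_out(
  delta_pos=[
    [0, 0, 0],
    [0, 0, 0],
    [0, 0, 0],
  ],
  spin=[0, 0, 0],
  fingers=[-0.4, -0.4, -0.4],
)

```text
time_s: 9.43
ee_pos: [0.5232, -0.2957, 0.2484]
eef_rot: [0.44, 0.554, 0.44, -0.553]
contact_force: [0.3, 0.4, -0.3]
finger_gap: 0.0597
```

Run:
```python
from h import *
st=sensors.read_state();print(st['ee_pos'],delta([.5223,-.296,.12],-13))
s=snap('side','s7.png');C=cloud(s)
m=(C[...,2]>.12)&(np.hypot(C[...,0]-st['ee_pos'][0],C[...,1]-st['ee_pos'][1])<.06)&(C[...,2]<st['ee_pos'][2]+.03);p=C[m]
print('fingers',len(p),cv2.minAreaRect(p[:,:2].astype(np.float32)*1000) if len(p)>3 else 0)
m=(np.hypot(C[...,0]-.522,C[...,1]+.296)<.022)&(C[...,2]>.066)&(C[...,2]<.073);p=C[m]
print('shoulder',len(p),cv2.minAreaRect(p[:,:2].astype(np.float32)*1000) if len(p)>3 else 0)
```

```text
[ 0.52321336 -0.29568204  0.24843792] {'d': array([12.84, -0.09,  0.06]), 'yaw': np.float64(-13.09), 'q': array([-0.63,  0.15,  1.66,  0.  ,  1.33, -0.4 ]), 'spin': np.float64(-0.09)}
fingers 243 ((522.9414672851562, -296.1839599609375), (23.078950881958008, 86.95532989501953), 76.00186920166016)
shoulder 70 ((521.5526733398438, -297.7628479003906), (19.44961166381836, 21.823320388793945), 88.18342590332031)
```

Call:
carry_out(
  delta_pos=[
    [2, -0.1, 0],
    [5, -0.1, 0],
    [8, -0.1, 0],
    [11, -0.1, 0],
    [13, -0.1, 0],
    [15, -0.1, 0],
    [16, -0.1, 0],
    [16, -0.1, 0],
    [16, -0.1, 0],
  ],
  spin=[0, 0, 0, 0, 0, 0, 0, 0, 0],
  fingers=[-0.4, -0.4, -0.4, -0.4, -0.4, -0.4, -0.4, -0.4, -0.4],
)

```text
time_s: 10.23
ee_pos: [0.5222, -0.2953, 0.0879]
eef_rot: [-0.44, -0.553, -0.441, 0.553]
contact_force: [-0.1, -0.3, 0.2]
finger_gap: 0.0598
```

Run:
```python
from h import *
st=sensors.read_state();print(st['ee_pos'],delta([.5222,-.296,.036],-13))
s=snap('side','s8.png')
i=s['image'][220:350,190:310,::-1];cv2.imwrite('pics/c7.png',cv2.resize(i,None,fx=4,fy=4,interpolation=cv2.INTER_CUBIC))
```

```text
[ 0.52223667 -0.29529523  0.08794408] {'d': array([5.19, 0.01, 0.07]), 'yaw': np.float64(-12.97), 'q': array([-0.63,  0.32,  1.77,  0.  ,  1.05, -0.41]), 'spin': np.float64(0.03)}
```

View pics/c7.png

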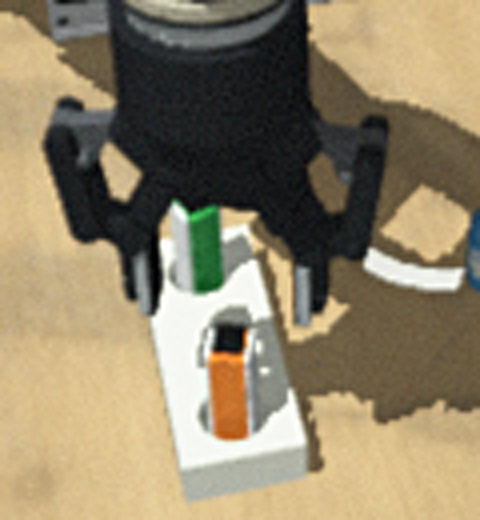

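Call:
carry_out(
  delta_pos=[
    [1, 0, 0.05],
    [2, 0, 0.05],
    [3, 0, 0.05],
    [4, 0, 0.05],
    [4.8, 0, 0.05],
    [5.2, 0, 0.05],
    [5.2, 0, 0.05],
    [5.2, 0, 0.05],
    [5.2, 0, 0.05],
  ],
  spin=[0, 0, 0, 0, 0, 0, 0, 0, 0],
  fingers=[-0.4, -0.4, -0.4, -0.4, -0.4, -0.4, -0.4, -0.2, 0],
  squeeze=40,
)

```text
time_s: 11.03
ee_pos: [0.5223, -0.2969, 0.0361]
eef_rot: [0.44, 0.554, 0.44, -0.553]
contact_force: [0.7, 0.3, 0.8]
finger_gap: 0.043
```

Call:
carry_out(
  delta_pos=[
    [0, 0, 0],
    [0, 0, 0],
    [0, 0, 0],
    [0, 0, 0],
    [0, 0, 0],
    [0, 0, 0],
    [0, 0, 0],
  ],
  spin=[0, 0, 0, 0, 0, 0, 0],
  fingers=[0.2, 0.35, 0.5, 1, 1, 1, 1],
)

```text
time_s: 11.62
ee_pos: [0.5223, -0.2969, 0.0363]
eef_rot: [0.44, 0.554, 0.44, -0.553]
contact_force: [-0.5, 0.3, 3.0]
finger_gap: 0.0199
```

Call:
carry_out(
  delta_pos=[
    [-0.3, 0, 0],
    [-0.8, 0, 0],
    [-1.5, 0, 0],
    [-2.5, 0, 0],
    [-4, 0, 0],
    [-6, 0, 0],
    [-8, 0, 0],
    [-10, 0, 0],
    [-12, 0, 0],
    [-14, 0, 0],
    [-16, 0, 0],
  ],
  spin=[0, 0, 0, 0, 0, 0, 0, 0, 0, 0, 0],
  fingers=[1, 1, 1, 1, 1, 1, 1, 1, 1, 1, 1],
)

```text
time_s: 12.53
ee_pos: [0.5219, -0.2966, 0.1978]
eef_rot: [0.44, 0.554, 0.44, -0.553]
contact_force: [-0.4, -0.6, -0.7]
finger_gap: 0.0197
```

Run:
```python
from h import *
st=sensors.read_state();print(st['ee_pos'],delta([.5685,.0786,.2],-84.6))
s=snap('side','s9.png')
i=s['image'][120:350,180:330,::-1];cv2.imwrite('pics/c8.png',cv2.resize(i,None,fx=2.6,fy=2.6,interpolation=cv2.INTER_CUBIC))
```

```text
[ 0.52193315 -0.29660592  0.19781986] {'d': array([ -0.24,  -3.91, -37.61]), 'yaw': np.float64(-13.01), 'q': array([-0.63,  0.19,  1.7 ,  0.  ,  1.24, -0.41]), 'spin': np.float64(71.59)}
```

View pics/c8.png

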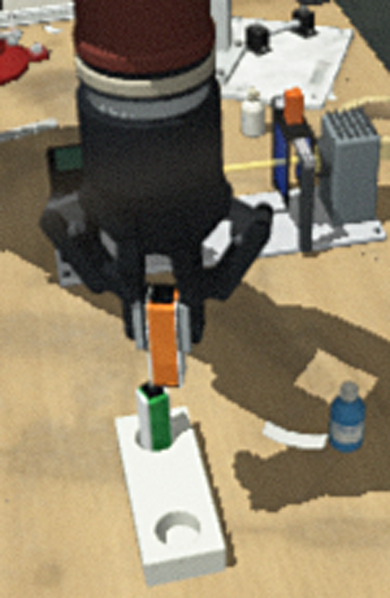

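Call:
carry_out(
  delta_pos=[
    [-2, 0, -1.5],
    [-3, -0.5, -4.5],
    [-3, -1, -8],
    [-3, -1.5, -11.5],
    [-3, -2, -15],
    [-3, -2.4, -18.5],
    [-3, -2.7, -22],
    [-3, -3, -25.5],
    [-3, -3.3, -29],
    [-3, -3.6, -32.5],
    [-3, -3.9, -35.5],
    [-3, -3.9, -37.6],
  ],
  spin=[6, 12, 18, 24, 30, 36, 42, 48, 54, 60, 66, 71.6],
  fingers=[1, 1, 1, 1, 1, 1, 1, 1, 1, 1, 1, 1],
)

```text
time_s: 13.58
ee_pos: [0.5681, 0.0815, 0.2258]
eef_rot: [0.032, 0.706, 0.033, -0.706]
contact_force: [0.4, 0.8, 0.2]
finger_gap: 0.0199
```

Call:
carry_out(
  delta_pos=[
    [0, 0, 0],
    [0, 0, 0],
    [0, 0, 0],
    [3, 0, 0],
    [6, 0, 0],
    [6, 0, 0],
    [6, 0, 0],
  ],
  spin=[0, 0, 0, 0, 0, 0, 0],
  fingers=[1, 1, 1, 1, 1, 1, 1],
)

```text
time_s: 14.17
ee_pos: [0.5665, 0.0772, 0.1637]
eef_rot: [-0.033, -0.704, -0.033, 0.708]
contact_force: [-0.3, 0.3, -0.5]
finger_gap: 0.0194
```

```bash
cat > am.py <<'E'
from h import *
st=sensors.read_state();e=st['ee_pos'];print(st['time_s'],e,delta([.5685,.0786,.069],-84.6))
s=snap('side','am%.1f.png'%st['time_s']);C=cloud(s);hsv=cv2.cvtColor(s['image'],cv2.COLOR_RGB2HSV)
near=(np.hypot(C[...,0]-e[0],C[...,1]-e[1])<.03)&(abs(C[...,2]-e[2]-.006)<.045)
am=near&(hsv[...,1]>120)&(hsv[...,0]<24);p=C[am];print('amber',len(p),p.min(0).round(3),p.max(0).round(3))
wh=near&(hsv[...,1]<80)&(hsv[...,2]>60);q=C[wh&(C[...,2]<e[2]-.002)];print('white',len(q),np.median(q,0).round(4))
for w,nm in((p,'amber'),(q,'white')):
    if len(w)>8:
        l=cv2.fitLine(w[:,:2].astype(np.float32)*1000,cv2.DIST_HUBER,0,.01,.01).ravel();print(nm,np.degrees(np.arctan2(l[1],l[0])).round(1),l[2:].round(1))
i=s['image'][100:240,180:350,::-1];cv2.imwrite('pics/c9_%.1f.png'%st['time_s'],cv2.resize(i,None,fx=4,fy=4,interpolation=cv2.INTER_CUBIC))
E
python3 am.py; ls pics|grep c9
```

```text
14.1667 [0.56650532 0.07716506 0.16371169] {'d': array([ 9.47, -0.12, -0.27]), 'yaw': np.float64(-84.68), 'q': array([ 0.01,  0.18,  1.8 , -0.  ,  1.18,  1.49]), 'spin': np.float64(-0.08)}
amber 24 [0.555 0.058 0.14 ] [0.558 0.084 0.206]
white 67 [0.5668 0.0685 0.1487]
amber -86.9 [556.5  73.1]
white 6.1 [566.9  68.5]
c9_14.2.png
```

Call:
carry_out(
  delta_pos=[
    [1.5, -0.05, -0.2],
    [3.5, -0.05, -0.2],
    [5.5, -0.05, -0.2],
    [7.5, -0.05, -0.2],
    [8.7, -0.05, -0.2],
    [9.3, -0.05, -0.2],
    [9.4, -0.05, -0.2],
    [9.4, -0.05, -0.2],
    [9.4, -0.05, -0.2],
    [9.4, -0.05, -0.2],
    [9.4, -0.05, -0.2],
  ],
  spin=[0, 0, 0, 0, 0, 0, 0, 0, 0, 0, 0],
  fingers=[1, 1, 1, 1, 1, 1, 1, 1, 1, 1, 1],
)

```text
time_s: 15.13
ee_pos: [0.5716, 0.0792, 0.0731]
eef_rot: [0.033, 0.707, 0.033, -0.706]
contact_force: [-1.3, -0.3, -0.1]
finger_gap: 0.0194
```

```bash
python3 am.py; cp $(ls -t pics/c9*|head -1) pics/last.png
```

```text
15.1333 [0.57155058 0.0792142  0.07305517] {'d': array([0.4 , 0.03, 0.31]), 'yaw': np.float64(-84.61), 'q': array([0.02, 0.3 , 1.84, 0.  , 1.  , 1.49]), 'spin': np.float64(-0.01)}
amber 19 [0.557 0.07  0.05 ] [0.563 0.089 0.098]
white 54 [0.5728 0.0704 0.0578]
amber -82.5 [561.5  79.4]
white 11.1 [572.7  70.6]
```

View pics/last.png

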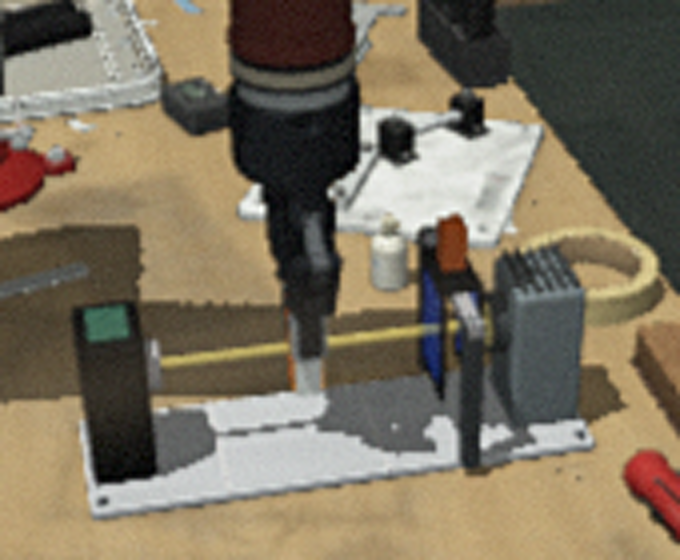

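Call:
carry_out(
  delta_pos=[
    [0.2, 0.1, 0],
    [0.4, 0.1, 0],
    [0.4, 0.1, 0],
    [0.4, 0.1, 0],
    [0.4, 0.1, 0],
    [0.4, 0.1, 0],
    [0.4, 0.1, 0],
    [0.4, 0.1, 0],
  ],
  spin=[0, 0, 0, 0, 0, 0, 0, 0],
  fingers=[1, 1, 1, 1, 1, 1, 1, 1],
)

```text
time_s: 15.85
ee_pos: [0.5707, 0.0782, 0.0678]
eef_rot: [0.033, 0.706, 0.033, -0.706]
contact_force: [0.4, -0.2, -0.0]
finger_gap: 0.0196
```

```bash
python3 am.py
python3 - <<'E'
from h import *
P=[]
for k in range(5):
    s=snap('side');C=cloud(s);hsv=cv2.cvtColor(s['image'],cv2.COLOR_RGB2HSV);e=sensors.read_state()['ee_pos']
    m=(abs(C[...,0]-e[0])<.0125)&(abs(C[...,1]-.0705)<.004)&(C[...,2]>.043)&(C[...,2]<.066)&(hsv[...,1]<90)
    P.append(C[m]); 
p=np.vstack(P);a=np.polyfit(p[:,0],p[:,1],1);print(len(p),'plate angle',np.degrees(np.arctan(a[0])),'xrange',p[:,0].min(),p[:,0].max(),'y at mid',np.polyval(a,e[0]))
b=np.polyfit(p[:,2],p[:,1],1);print('tilt deg',np.degrees(np.arctan(b[0])))
m=(C[...,2]>.14)&(C[...,2]<.155)&(abs(C[...,0]-.663)<.025)&(abs(C[...,1]-.087)<.05);q=C[m];print('stud',cv2.minAreaRect(q[:,:2].astype(np.float32)*1000),q[:,2].max())
for nm,lo,hi,c in(('green',.06,.1,(.512,-.207)),('blue',.04,.065,(.6575,-.212)),('wht',.04,.065,(.649,.267))):
    m=(C[...,2]>lo)&(C[...,2]<hi)&(np.hypot(C[...,0]-c[0],C[...,1]-c[1])<.03);q=C[m];print(nm,cv2.minAreaRect(q[:,:2].astype(np.float32)*1000)[0])
E
```

```text
15.85 [0.57068058 0.07818725 0.06780697] {'d': array([-0.12, -0.06,  0.21]), 'yaw': np.float64(-84.61), 'q': array([0.01, 0.31, 1.84, 0.  , 0.99, 1.49]), 'spin': np.float64(-0.01)}
amber 15 [0.559 0.071 0.047] [0.597 0.088 0.084]
white 56 [0.5724 0.0699 0.0531]
amber -85.0 [560.6  76.8]
white 4.4 [571.9  69.9]
248 plate angle 6.537840030390863 xrange 0.5624995372258764 0.5809635490216118 y at mid 0.06969173241264535
tilt deg -1.153707176004106
stud ((663.2058715820312, 87.53106689453125), (15.458684921264648, 17.889585494995117), 12.84510612487793) 0.1539739364912064
green (511.7091979980469, -207.8776092529297)
blue (658.0479736328125, -211.3005828857422)
wht (648.3651123046875, 268.3791809082031)
```

```bash
python3 -c "
from bench import manip;print(manip.close_job())"
```

```text
the job is handed in; nothing more can be done
None
```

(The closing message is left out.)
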